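Slide a memory module into its carrier and hold the loaded carrier level

ROBOT

A 6-joint arm with a two-finger parallel gripper is mounted at the origin on a cart in front of the work surface, level with it; the furniture and walls round the work are solid. World frame = base frame: x ahead of the robot, y to its left, z up, the work surface at z = 0. Lengths are in m, angles in rad, forces in N, time in s.
With the tool pointing down it reaches from about 0.325 to 0.775 m from the base axis. Payload 5.5 kg.
Tool frame: the origin (TCP) lies between the finger pads; the fingertips stand 19 mm ahead of it and the grasp point (between the pads) is the TCP; z points along the fingers, y is the line along which they close (so a half turn about z gives the same grasp; the last joint's range is limited). The gripper opens to 88 mm and grips with 3 to 60 N. Pads are 20 mm wide; open, the fingers measure 115 mm over their backs; the gripper's body (75 mm by 178 mm) begins 61 mm behind the grasp point.
Start: joints at [-1.216, 0.091, 1.231, -0, 1.82, -0.057], TCP at [0.24, -0.55, 0.242] pointing down, gripper open.
Joint ranges: [-2.87, 2.87], [-0.86, 2.18], [0.17, 2.46], [-1.51, 4.65], [0.06, 2.69], [-2.65, 2.65]. Speed limits (rad/s): [2.57, 2.57, 3.01, 3.14, 3.14, 3.14].

INTERFACE

Orientations are given as a rotation vector (axis times angle).
In Python, from bench import r gives the robot as it stands.
- The arm moves only by the tool move_arm, never from a script. Its argument "motion" is a list of rows, each a list of 2 entries, a list of its own where there are three numbers: the shift along the tool's x, y, z in cm, then the turn about the tool's z in rad. A call has 1 to 10 rows; each row is the pose to reach, as a shift and turn from the pose commanded when the call began, along the tool's axes at that moment; what a row does not reach only later rows make up. A row lasts 1/8 s, in which the tool goes at most 62.5 mm and 10.7 degrees, less where a joint would pass 70% of its speed; a pose out of reach is approached as far as the arm can. A call with a gripper value outside its range is refused whole. "grip" is the closure, from 0 (fully open) to 1 (shut), set as the call begins (left out, the last holds). The fingers move at their own pace and stop on an object; "force" is the grip in N (left out, the last holds). Time passes only in rows, so rows that repeat a pose let the fingers close. It gives the time, the measured TCP pose, the force, the opening and the grip force at its end, in the units of the state.
- r.state(): the state, without advancing time (a new reading comes with each control period).
- r.get_image(name): name is "scene" or "top"; returns a dict with "img" (420x560x3 uint8, red, green, blue), "range_z" (420x560 float32, m along the optical axis (not along the pixel's ray), 0 where there is no reading), "fov_y" (degrees; the focal length in pixels is half the picture's height over the tangent of half this angle, whatever the lens; pixels are square), "cx", "cy" (the principal point, pixels), "R" (3x3) and "t" (3): a world point X has camera coordinates R X + t. Camera axes: x right, y down, z forward; pixel columns grow to the right and rows downward; lengths in m; the calibration is good to about 2 mm. A picture is of the moment at which its call begins.
- r.job_done(): hands the job in; it is judged then, once.
The state is a dict: "t": time; "joint_pos": joint angles; "dq": joint speeds; "effort": joint torques, N m; "tcp_pos": TCP position; "tcp_rot": TCP orientation; "contact_force": force on the tool from outside, world axes, zero at the start; "moment": the same for the moment, N m; "gripper_width": finger opening in m; "grip_force": force on a finger pad.
Only numpy, scipy, OpenCV 4.12 (cv2) and the standard library are available. Lean on these libraries where they do the work, as an engineer would, in place of code of your own. Each camera call takes 0.05 s, during which the arm holds its last target. There are 200 camera calls.

TASK

Slide the memory module lengthwise through the flared mouth of the black carrier that lies in the cradle, under the lips and fully home against the closed end. Then grip the carrier itself by its sides and lift it straight out of the cradle, keeping it level because the mouth stays open and the module could slide out. Finish still holding the loaded carrier in the gripper, level and still, about 20 cm above the desk, ready to be handed over; leave the other things on the desk where they are.

Things in the scene. Friction and masses are not known exactly. Their poses are not given: they have to be found in the camera images.
- memory_module: PC memory module with heat spreader, lying flat on the desk: 32 mm (own x) by 133 mm (own y) by 8 mm high; 45 g. Origin: centre of its underside; z up. Either end may go in first. Take it across the 32 mm near one end, so that the fingers stay outside the carrier.
- carrier: Black plastic channel lying loose in the cradle, 110 g. Own y: +y to the open mouth, -y to the closed end; x across, z up. Origin: centre of its underside, at first 26 mm above the desk. 42 mm wide, 15 mm high, from y = -72 to +62 mm. Inside 35 mm wide, floor 3 mm above the origin; lips 4 mm wide over both long sides, underside 13 mm above the origin; open on top between them.
- carrier_mouth (a point): Middle of the carrier's mouth rim: 62 mm from the carrier's origin along its y, 8 mm above its underside; axes as the carrier's. The last 10 mm before the rim flare: inside about 42 mm wide at the rim, floor sloping down 1.5 mm, lips sloping up 3.5 mm.
- carrier_stop (a point): Middle of the inner face of the closed end, the end stop: y = -68 mm in the carrier, 8 mm above its underside; axes as the carrier's. With the module home against it, the module's origin lies at y = -1 mm and its outer end stands about 3.5 mm out of the mouth, so closed fingertips can push it home from outside.
- carrier_grip (a point): Where to grip the carrier: middle of its length, 7 mm above its underside, near the centre of mass; axes as the carrier's. The straight sides, 42 mm apart along its x, hang free here for 25 mm either way between the saddles, down to the plate of the cradle.
- cradle: Loading cradle fixed to the desk: plate 60 (own x) x 150 mm (own y), top 6 mm above the desk, with two grey U-shaped saddles 18 mm long at y = -55 and +45 mm. Their cheeks end 34 mm above the desk, 2 mm beside the carrier. A wall at y = -74 mm, 42 mm high, takes the push on the closed end. Origin: under its centre at desk level; +y is the mouth side. The carrier lifts straight up out of it.
- usb_stick: Bystander: USB stick lying flat, 18 x 56 x 8 mm. Origin: centre of its underside.
- ssd: Bystander: flat 2.5 inch drive, 70 x 101 x 8 mm. Origin: centre of its underside.
- side_cutters: Bystander: blue-handled side cutters, 49 x 135 x 13 mm. Origin: centre of the underside.
- tape_roll: Bystander: roll of black electrical tape, 62 mm across, 19 mm high. Origin: centre of its underside.

How it is judged:
On the way:
1. the module is fully home in the carrier while the carrier still lies in the cradle (y of memory_module in the frame of carrier between -0.006 and 0.003 m and x of memory_module in the frame of carrier between -0.0035 and 0.0035 m and z of memory_module in the frame of carrier between 0 and 0.013 m and angle between the y axis of memory_module and the y axis of carrier, either way round below 0.06 rad and z of carrier in the frame of cradle below 0.032 m), for 0.2 s.
At the end, for the whole second after the job is handed in: Gripper holds the carrier (over 1 N; not touching the module or the cradle), underside 14 to 28 cm above the desk, level within 0.1 rad, still (under 20 mm/s, 0.1 rad/s); module inside, within about 4 mm of the end stop, aligned within 0.06 rad. All through the last second (y of memory_module in the frame of carrier between -0.006 and 0.003 m and x of memory_module in the frame of carrier between -0.0035 and 0.0035 m and z of memory_module in the frame of carrier between 0 and 0.013 m and angle between the y axis of memory_module and the y axis of carrier, either way round below 0.06 rad and height (world z) of carrier between 0.14 and 0.28 m and angle between carrier's own z axis and vertical below 0.1 rad and linear speed of carrier below 0.02 m/s and angular speed of carrier below 0.1 rad/s and contact force between the fingers and carrier above 1 N and contact force between carrier and cradle below 0.1 N and contact force between the fingers and memory_module below 0.5 N); the arm keeps its last pose, push and grip.
It fails at once if the carrier is tipped more than 0.2 rad (angle between carrier's own z axis and vertical above 0.2 rad).
It fails at once if the usb stick is moved more than 20 mm (distance of usb_stick from where it was at the start of the episode above 0.02 m).
It fails at once if the ssd is moved more than 20 mm (distance of ssd from where it was at the start of the episode above 0.02 m).
It fails at once if the side cutters is moved more than 20 mm (distance of side_cutters from where it was at the start of the episode above 0.02 m).
It fails at once if the tape roll is moved more than 20 mm (distance of tape_roll from where it was at the start of the episode above 0.02 m).
It also fails if it takes over 64 s, if anything falls off the work surface, if the arm or the gripper's body presses on something with over 40 N, if the wrist force passes 120 N, or if a joint passes its speed limit or range.

## Working session

There is one attempt and no reset: what is moved stays moved. The work goes in short steps, Python scripts to look and compute and a tool call to move; the robot and the scene stay as the last step left them, time stands still between calls to the robot, and variables do not carry over. Pictures are saved under pics/ and viewed, at most 13 in all, crops included, and the job is handed in when it is done.

Besides the shell and the picture viewer there is one more tool, called after "Emit:" by a JSON object that holds its "op" and its "data". move_arm: Moves the arm, as the interface text tells. Its arguments: {"type":"object","properties":{"motion":{"type":"array"},"grip":{"type":"number"},"force":{"type":"number"}},"required":["motion"]}

```bash
mkdir -p pics; cat > h.py <<'E'
import numpy as np, cv2
from bench import r
def cam(n):
    d=r.get_image(n); d['f']=210/np.tan(np.radians(d['fov_y'])/2); return d
def cloud(d):
    v,u=np.mgrid[:420,:560]; z=d['range_z']
    P=np.stack([(u-d['cx'])/d['f']*z,(v-d['cy'])/d['f']*z,z],-1)
    return (P-d['t'])@d['R']
def ray(d,u,v,h):
    D=d['R'].T@np.array([(u-d['cx'])/d['f'],(v-d['cy'])/d['f'],1]); C=-d['R'].T@d['t']
    return C+D*(h-C[2])/D[2]
E
python3 - <<'E'
from h import *
for n in ('top','scene'):
    d=cam(n); cv2.imwrite(f'pics/{n}0.png',d['img'][...,::-1]); np.savez(f'{n}0.npz',**d)
    print(n,d['f'],-d['R'].T@d['t'],d['R'].round(3).tolist())
print(r.state())
E
```

```text
top 398.22740771491215 [0.41199889 0.21021772 0.9743712 ] [[-0.008, -1.0, 0.023], [-0.991, 0.004, -0.135], [0.135, -0.024, -0.991]]
scene 396.14662093647553 [-0.04949951  0.59688566  0.78718939] [[-0.564, -0.826, -0.001], [-0.593, 0.406, -0.695], [0.574, -0.391, -0.719]]
{'t': 0.1, 'joint_pos': array([-1.21570679e+00,  9.17789334e-02,  1.23176518e+00,  5.58292110e-06,
        1.81977720e+00, -5.66954044e-02]), 'dq': array([ 0.00031735, -0.00141703, -0.00342588,  0.00058588,  0.00161734,
        0.00184393]), 'effort': array([ 3.55204473e-03, -4.47860420e+01, -4.07568455e+01,  7.02715642e-02,
        2.84453959e-02, -1.31191737e-04]), 'tcp_pos': array([ 0.24007089, -0.54963039,  0.24062285]), 'tcp_rot': array([-3.07356421e+00, -6.41922362e-01,  3.95002916e-04]), 'contact_force': array([-0.5910941 , -0.87222217, -0.49030674]), 'moment': array([0.02637066, 0.02276513, 0.01142868]), 'grip_force': 0.0, 'gripper_width': 0.08760182866664709}
```

View pics/top0.png

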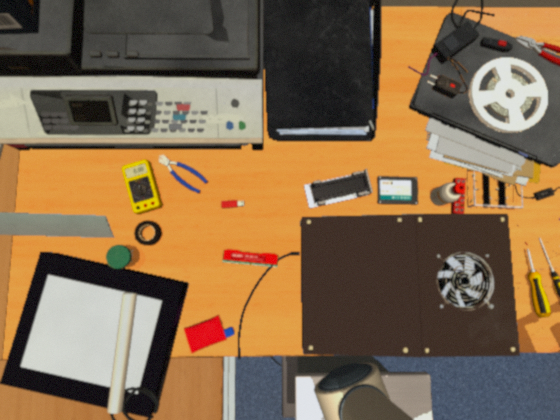

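View pics/scene0.png

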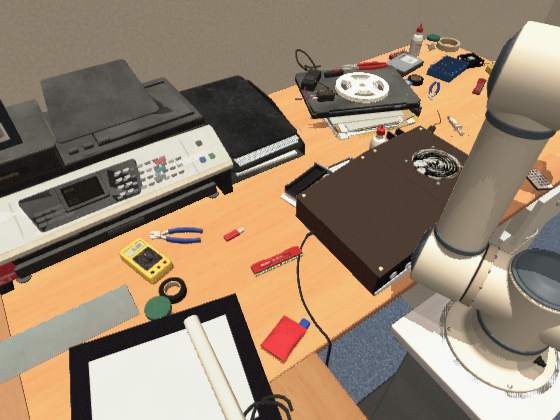

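Top view: the red module is at about (250,257), the cradle with the black carrier at (338,188), the SSD at (397,190), the USB stick at (232,204), the cutters at (183,173) and the tape at (148,232). A tall brown case lies at (410,285). Next I measure these.

```bash
python3 - <<'E'
from h import *
d=dict(np.load('top0.npz')); P=cloud(d); img=d['img']
hsv=cv2.cvtColor(img,cv2.COLOR_RGB2HSV)
for n,(u,v) in dict(case=(380,250),case2=(310,225),case3=(340,340),desk=(280,200),book=(320,90),printer=(200,110),cable=(270,265),glue=(450,190)).items(): print(n,P[v,u].round(3))
m=((hsv[...,0]<8)|(hsv[...,0]>172))&(hsv[...,1]>150)&(hsv[...,2]>90); m=m.astype(np.uint8)
mm=np.zeros_like(m); mm[235:280,215:285]=m[235:280,215:285]
pts=np.array([ray(d,u,v,.008)[:2] for v,u in np.argwhere(mm)],np.float32)
q=cv2.minAreaRect(pts*1000); print('module',q, P[257,250], np.ptp(pts,0))
a=img[165:215,295:425]; b=img[240:275,215:305]
c=cv2.resize(a,None,fx=6,fy=6,interpolation=cv2.INTER_CUBIC)[...,::-1]; cv2.imwrite('pics/c1.png',c)
s=dict(np.load('scene0.npz'))
c=cv2.resize(s['img'][145:215,270:370],None,fx=7,fy=7,interpolation=cv2.INTER_CUBIC)[...,::-1]; cv2.imwrite('pics/c2.png',c)
# cradle region
sub=P[160:216,295:380]; z=sub[...,2]; sel=(z>.004)&(z<.06)&(sub[...,0]>.42)
print('cradle pts',sel.sum()); print(cv2.minAreaRect((sub[sel][:,:2]*1000).astype(np.float32)))
np.set_printoptions(linewidth=250)
print((z[4:52:3,6:82:3]*1000).astype(int))
E
```

```text
case [ 0.439 -0.022  0.111]
case2 [0.496 0.127 0.088]
case3 [0.248 0.067 0.095]
desk [0.567 0.192 0.   ]
book [0.804 0.101 0.11 ]
printer [0.738 0.365 0.155]
cable [0.408 0.217 0.003]
glue [ 0.575 -0.195  0.088]
module ((428.840576171875, 264.48028564453125), (129.486572265625, 25.65001106262207), 83.76309204101562) [0.4273523  0.26532438 0.00689979] [0.03664371 0.12968792]
cradle pts 1567
((591.6790771484375, 42.87554931640625), (102.73210144042969, 206.4844512939453), 11.32492733001709)
[[ 0  0 -3 -2  0  0  0 -1 -4 -1 -1 -4 -2 -3  0 -3 -3 -1  0 -3  0  0 -2  0  0  0]
 [-2  0 -3  0  0 -1 -2  0 -1  0  0 -2  0  2 -3  0 -2 -2  0  0  0 -2 -5 -5  0 -1]
 [ 1  0 -2  2 -1 -4  2  0  0 -2  0 -2 -1 -3  0  0 -2 -2  0 -2 -1 30 43 -1  1  3]
 [-3  0 -1  0 -1 -3 -1 -1 -1  0 -4  1  0  0  0 -1 -1  2 35 34 26 39 40 -3 -1 -3]
 [-1  0  1 -1 -4  0  0  1 -3 -1 -3  0  0 -1  0  5  4 44 41 40 39 41 39 -1  0 -1]
 [-1 -4 -3  0  0 -2  0  0 -4 -2  4  6 40 41 40 39 39 26 32 27 30 28 34  0 -2 -1]
 [-1 -1  0 -3 27 33 35 36 42 43 40 41 29 26 25 28 27 26 26 28 28 28 38 40 -3 -3]
 [ 0  3  6  6 40 41 41 41 29 26 27 23 27 26 29 27 30 29 28 30 30 24 40 40  0  1]
 [-2 -1  6  5 29 28 29 25 28 31 31 29 30 30 28 30 26 27 31 28 40 43 40 39 -5  1]
 [-3 -1  1 10 29 27 25 27 28 27 26 27 25 30 28 28 40 38 39 41 37 26 11 36  0 -2]
 [ 0  0  3  7 27 25 26 29 26 30 27 37 39 42 38 41 35  5  0 24 32 34 20 15  0  0]
 [ 0 -1 -1  7 25 27 28 40 40 39 39 39 29  3  0  3  7  6  8  9  3  0 -5  2  0 -3]
 [ 1 -2  0  7  3 42 40 34  7  4  5  2  3  5  3  1  0 -1 -2  0 -3 -1 -2 -1  0  0]
 [-3 -4  0  6  4  6 30 32 30 10  3  1 -1 -3 -1  0  3 -2  0 -1  0 -2 -4  0 -3  2]
 [ 0 -2 -2  4  4  4  4  0 -3  1 -3  0  0 -4 -1 -2  0  0  0 -2 -1 -2 -3  1 -2 -4]
 [ 0 -2 -4 -2 -3 -2  0 -2 -1  0  0  0 -1 -1  0 -1 -2 -2 -1 -3  0  1  0 -2 -3 -2]]
```

View pics/c1.png

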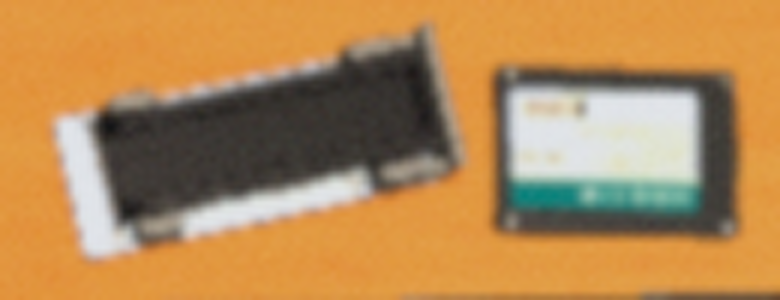

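View pics/c2.png

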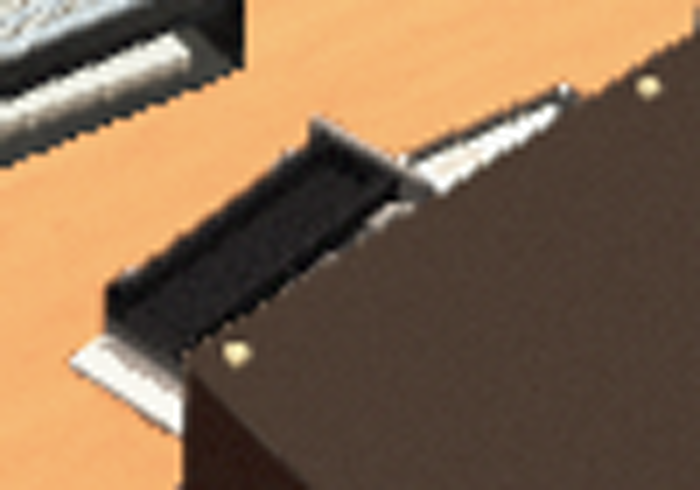

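The carrier's mouth is at the left end (world +y) and the wall is at the right end. In crop c1 the carrier spans about (105,165) to (440,110). Next I fit the carrier axis and check clearance to the case and book.

```bash
python3 - <<'E'
from h import *
from scipy.spatial.transform import Rotation as R
d=dict(np.load('top0.npz')); P=cloud(d); img=d['img']
def rect(mask,h):
    n,l,st,_=cv2.connectedComponentsWithStats(mask.astype(np.uint8)); k=1+np.argmax(st[1:,4])
    px=np.argwhere(l==k); pts=np.array([ray(d,u,v,h)[:2] for v,u in px])*1000
    return cv2.minAreaRect(pts.astype(np.float32)),len(px)
V=img.max(-1); roi=np.zeros(V.shape,bool); roi[168:212,300:375]=1
print('dark@41',rect(roi&(V<95),.041)); print('dark@35',rect(roi&(V<70),.041))
# plate white
sat=np.ptp(img.astype(int),axis=-1)
print('all nonwood@20',rect(roi&((sat<60)),.006))
# axis from lips (z 36-46)
sub=P[160:216,295:380]; z=sub[...,2]; s=sub[(z>.036)&(z<.046)&(sub[...,0]>.53)][:,:2]
print('lips',cv2.minAreaRect((s*1000).astype(np.float32)))
# case edges/heights
for u in (306,320,340,360,380): 
    print(u,[(P[v,u].round(3)).tolist() for v in (214,218,224,235)])
print('book edge',[P[v,320].round(3).tolist() for v in (125,132,137,142)])
for n,(u,v) in dict(usb=(232,204),).items(): print(n,P[v,u].round(3))
for a,b in ((236,253),(223,251),(250,250),(263,262)):print(img[b-8:b+14,a].tolist())
E
```

```text
dark@41 (((589.17822265625, 48.58404541015625), (51.39669418334961, 135.59803771972656), 12.158160209655762), 961)
dark@35 (((592.1669311523438, 49.63245391845703), (43.602943420410156, 133.90875244140625), 11.793535232543945), 862)
all nonwood@20 (((593.992919921875, 48.744789123535156), (62.445709228515625, 162.92019653320312), 12.407676696777344), 1554)
lips ((592.8494262695312, 45.129302978515625), (58.56491470336914, 141.4888153076172), 12.613178253173828)
306 [[0.532, 0.128, -0.001], [0.512, 0.136, 0.088], [0.499, 0.136, 0.087], [0.474, 0.136, 0.088]]
320 [[0.532, 0.093, -0.003], [0.512, 0.104, 0.091], [0.498, 0.105, 0.093], [0.473, 0.105, 0.092]]
340 [[0.532, 0.043, -0.002], [0.51, 0.061, 0.099], [0.497, 0.061, 0.099], [0.473, 0.062, 0.101]]
360 [[0.532, -0.007, -0.003], [0.509, 0.018, 0.109], [0.496, 0.019, 0.108], [0.472, 0.019, 0.105]]
380 [[0.531, -0.056, -0.001], [0.508, -0.024, 0.116], [0.495, -0.024, 0.113], [0.471, -0.023, 0.115]]
book edge [[0.725, 0.101, 0.098], [0.716, 0.099, 0.077], [0.708, 0.097, 0.064], [0.716, 0.089, -0.002]]
usb [0.556 0.31  0.008]
[[226, 147, 
[... 668 characters left out ...]
[225, 145, 59]]
[[226, 147, 60], [227, 147, 60], [228, 149, 62], [227, 149, 62], [227, 150, 62], [225, 148, 62], [226, 150, 62], [225, 149, 62], [224, 147, 61], [216, 135, 57], [213, 98, 42], [223, 52, 27], [219, 44, 38], [210, 81, 70], [216, 104, 92], [215, 94, 84], [203, 68, 60], [200, 49, 45], [206, 41, 36], [194, 49, 31], [148, 84, 52], [127, 123, 73]]
[[224, 19, 13], [214, 28, 16], [191, 27, 24], [181, 21, 20], [183, 25, 25], [187, 27, 30], [188, 21, 24], [198, 32, 27], [205, 45, 31], [181, 93, 62], [145, 142, 108], [168, 164, 125], [198, 155, 97], [223, 155, 75], [227, 154, 67], [227, 153, 65], [226, 151, 63], [221, 144, 57], [206, 136, 60], [162, 107, 53], [108, 75, 47], [87, 63, 44]]
```

```bash
cat >> h.py <<'E'
from scipy.spatial.transform import Rotation as Ro
def go(x,y,z,yaw):
    s=r.state(); M=Ro.from_rotvec(s['tcp_rot']).as_matrix()
    a=np.arctan2(M[1,0],M[0,0]); w=(np.radians(yaw)-a+np.pi)%(2*np.pi)-np.pi
    print('t',round(s['t'],2),'pos',s['tcp_pos'].round(4),'yaw',np.degrees(a).round(2),'q',s['joint_pos'].round(2),'F',s['contact_force'].round(1))
    print('shift cm',(M.T@(np.array([x,y,z])-s['tcp_pos'])*100).round(2),'turn',round(-w,4))
E
python3 -c "
from h import *
go(.44,-.02,.24,60); go(.4317,.318,.12,83.8)"
```

```text
t 0.1 pos [ 0.2401 -0.5496  0.2406] yaw 23.59 q [-1.22  0.09  1.23  0.    1.82 -0.06] F [-0.6 -0.9 -0.5]
shift cm [ 39.52 -40.53   0.14] turn -0.6354
t 0.1 pos [ 0.2401 -0.5496  0.2406] yaw 23.59 q [-1.22  0.09  1.23  0.    1.82 -0.06] F [-0.6 -0.9 -0.5]
shift cm [ 52.29 -71.82  12.19] turn -1.0508
```

Emit:
{"op": "move_arm", "data": {"motion": [[[39.5, -40.5, 0], -0.635], [[39.5, -40.5, 0], -0.635], [[39.5, -40.5, 0], -0.635], [[39.5, -40.5, 0], -0.635], [[39.5, -40.5, 0], -0.635], [[39.5, -40.5, 0], -0.635], [[39.5, -40.5, 0], -0.635], [[39.5, -40.5, 0], -0.635], [[39.5, -40.5, 0], -0.635], [[39.5, -40.5, 0], -0.635]], "grip": 0}}

```text
t: 1.35
tcp_pos: [0.4404, -0.0169, 0.241]
tcp_rot: [-2.714, -1.579, 0.001]
contact_force: [-0.5, -0.2, 0.2]
gripper_width: 0.0877
grip_force: 0.0
```

```bash
python3 -c "
from h import *
go(.4317,.318,.06,83.8)"
```

```text
t 1.35 pos [ 0.4404 -0.0169  0.241 ] yaw 60.38 q [-0.12 -0.34  1.63  0.    1.85  0.4 ] F [-0.5 -0.2  0.2]
shift cm [ 28.68 -17.28  18.13] turn -0.4088
```

Emit:
{"op": "move_arm", "data": {"motion": [[[28.7, -17.3, 0], -0.41], [[28.7, -17.3, 0], -0.41], [[28.7, -17.3, 0], -0.41], [[28.7, -17.3, 0], -0.41], [[28.7, -17.3, 6], -0.41], [[28.7, -17.3, 12], -0.41], [[28.7, -17.3, 17], -0.41], [[28.7, -17.3, 18], -0.41], [[28.7, -17.3, 18], -0.41], [[28.7, -17.3, 18], -0.41]]}}

```text
t: 2.6
tcp_pos: [0.435, 0.3141, 0.0633]
tcp_rot: [2.345, 2.09, 0.003]
contact_force: [0.0, -0.1, 1.0]
gripper_width: 0.088
grip_force: 0.0
```

```bash
python3 - <<'E'
from h import *
go(.4317,.318,.0215,83.8)
d=cam('top'); s=cam('scene')
a=cv2.resize(d['img'][215:300,190:300],(550,425))[...,::-1]; b=cv2.resize(s['img'][225:305,190:345],None,fx=5,fy=5)[...,::-1]
cv2.imwrite('pics/g1.png',b)
E
```

```text
t 2.6 pos [0.435  0.3141 0.0633] yaw 83.41 q [ 0.56 -0.04  1.68 -0.    1.5   0.68] F [ 0.  -0.1  1. ]
shift cm [ 0.35 -0.38  4.18] turn -0.0069
```

View pics/g1.png

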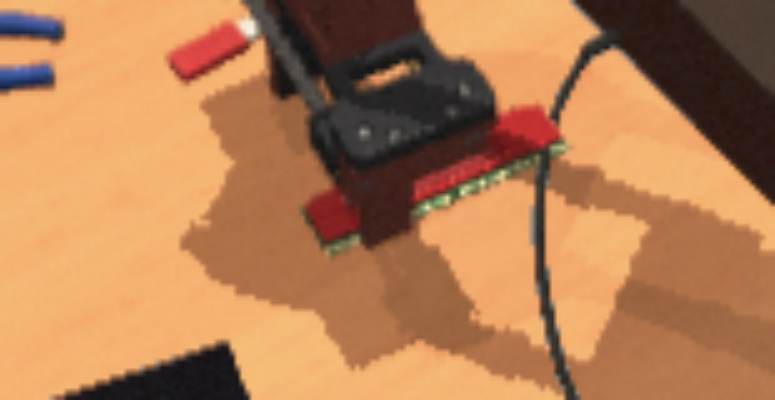

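The fingers straddle the module near its outer end (finger at crop (385,205)), clear of the USB stick. I descend and grip.

Emit:
{"op": "move_arm", "data": {"motion": [[[0.3, -0.3, 2], 0], [[0.3, -0.3, 3.5], 0], [[0.3, -0.3, 4], 0], [[0.3, -0.3, 4], 0], [[0.3, -0.3, 4], 0]]}}

```text
t: 3.32
tcp_pos: [0.4315, 0.3179, 0.022]
tcp_rot: [2.344, 2.091, 0.001]
contact_force: [-0.5, 0.0, 0.4]
gripper_width: 0.0873
grip_force: 0.0
```

```bash
python3 -c "
from h import *
go(.4317,.318,.0215,83.8)"
```

```text
t 3.33 pos [0.4315 0.3179 0.022 ] yaw 83.47 q [ 0.57 -0.01  1.73 -0.    1.42  0.69] F [-0.5  0.   0.4]
shift cm [0.01 0.02 0.05] turn -0.0058
```

Emit:
{"op": "move_arm", "data": {"motion": [[[0, 0, 0.05], 0], [[0, 0, 0.05], 0], [[0, 0, 0.05], 0], [[0, 0, 0.05], 0], [[0, 0, 0.05], 0], [[0, 0, 0.05], 0], [[0, 0, 0.05], 0], [[0, 0, 0.05], 0]], "grip": 1, "force": 25}}

```text
t: 4.32
tcp_pos: [0.4312, 0.3178, 0.0211]
tcp_rot: [-2.344, -2.091, 0.0]
contact_force: [-0.1, 0.3, -1.0]
gripper_width: 0.0321
grip_force: 25.0
```

```bash
python3 -c "
from h import *
# d = mouth dir; module centre -> TCP 54.5 ; inner end start 25mm outside rim
c=np.array([.5781,.1151]); d=np.array([np.cos(np.radians(102.1)),np.sin(np.radians(102.1))])
p=c+d*(.025+.121); print(p)
go(.4317,.318,.09,83.8); go(p[0],p[1],.09,102.1)"
```

```text
[0.54749569 0.25785635]
t 4.33 pos [0.4312 0.3178 0.0211] yaw 83.47 q [ 0.57 -0.01  1.73 -0.    1.42  0.69] F [-0.1  0.3 -1. ]
shift cm [ 0.03  0.05 -6.89] turn -0.0058
t 4.33 pos [0.4312 0.3178 0.0211] yaw 83.47 q [ 0.57 -0.01  1.73 -0.    1.42  0.69] F [-0.1  0.3 -1. ]
shift cm [-4.63 12.24 -6.89] turn -0.3252
```

Emit:
{"op": "move_arm", "data": {"motion": [[[0, 0, -3], 0], [[0, 0, -6], 0], [[0, 0, -9], 0], [[0, 4, -9], -0.08], [[-1, 8, -9], -0.16], [[-3, 11, -9], -0.24], [[-4.6, 12.2, -9], -0.32], [[-4.6, 12.2, -9], -0.325], [[-4.6, 12.2, -9], -0.325], [[-4.6, 12.2, -9], -0.325]]}}

```text
t: 5.58
tcp_pos: [0.5466, 0.259, 0.1112]
tcp_rot: [-1.975, -2.443, -0.0]
contact_force: [0.4, 0.6, -1.1]
gripper_width: 0.0318
grip_force: 25.0
```

```bash
python3 - <<'E'
from h import *
go(.5475,.2579,.052,102.1)
d=cam('top'); np.savez('top1.npz',**d); s=cam('scene')
b=cv2.resize(d['img'][165:245,225:385],None,fx=5,fy=5,interpolation=cv2.INTER_CUBIC)[...,::-1]
cv2.imwrite('pics/g2.png',b)
E
```

```text
t 5.58 pos [0.5466 0.259  0.1112] yaw 102.11 q [0.39 0.12 1.43 0.   1.59 0.17] F [ 0.4  0.6 -1.1]
shift cm [-0.13  0.07  5.92] turn 0.0002
```

View pics/g2.png

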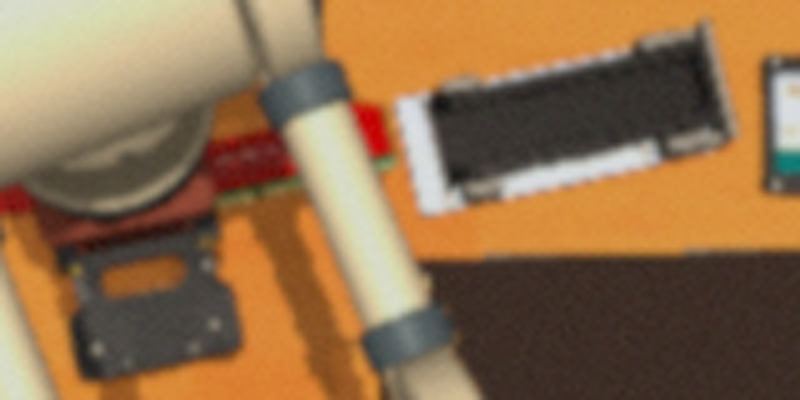

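The module is held straight, its inner end at crop (385,103)–(397,163), pointing at the carrier's mouth at crop (432,95)–(450,185). I check lateral alignment with rays.

```bash
python3 - <<'E'
from h import *
d=dict(np.load('top1.npz'))
f=lambda a,b,h: ray(d,225+(a+.5)/5-.5,165+(b+.5)/5-.5,h)[:2]
e1,e2=f(385,103,.098),f(397,163,.098)
print('end',e1,e2,(e1+e2)/2, np.linalg.norm(e1-e2))
V=d['img'].max(-1); roi=np.zeros(V.shape,bool); roi[168:212,300:375]=1
for th in (60,70,80):
    px=np.argwhere(roi&(V<th)); k=px[(px[:,1]>308)]
    pts=np.array([ray(d,u,v,.041)[:2] for v,u in k])*1000
    q=cv2.minAreaRect(pts.astype(np.float32)); print(th,q)
ax=np.array([np.cos(np.radians(102.1)),np.sin(np.radians(102.1))]); n=np.array([-ax[1],ax[0]])
tcp=np.array([.5466,.259]); 
# midline of dark per section along axis
k=np.argwhere(roi&(V<75)); pts=np.array([ray(d,u,v,.041)[:2] for v,u in k])
rel=pts-tcp; a=rel@ax; l=rel@n
for lo in np.arange(-.28,-.13,.01):
    m=(a>lo)&(a<lo+.01)
    if m.sum()>8: print(round(lo,3),m.sum(),(np.percentile(l[m],[2,50,98])*1000).round(1))
print('end lateral mm',((e1+e2)/2-tcp)@n*1000,'along',((e1+e2)/2-tcp)@ax*1000)
E
```

```text
end [0.58495244 0.14514534] [0.55766689 0.14016287] [0.57130967 0.14265411] 0.027736724280103965
60 ((591.6786499023438, 49.86083984375), (40.82255935668945, 133.42327880859375), 11.5101900100708)
70 ((590.891845703125, 49.167991638183594), (45.20624542236328, 133.75204467773438), 12.665375709533691)
80 ((589.752197265625, 48.88611602783203), (47.553558349609375, 134.9496307373047), 12.66537857055664)
-0.28 70 [-19.9  -0.4  20.3]
-0.27 67 [-19.6  -0.5  18.2]
-0.26 72 [-19.9   0.9  21.9]
-0.25 69 [-19.6  -0.4  17.9]
-0.24 66 [-18.   -0.3  18.1]
-0.23 66 [-18.2   0.   18.4]
-0.22 66 [-17.9  -0.2  18. ]
-0.21 65 [-18.3  -0.1  17.8]
-0.2 65 [-18.    0.2  18.1]
-0.19 65 [-18.3   0.   17.9]
-0.18 67 [-18.9  -0.5  18.2]
-0.17 68 [-18.6   0.2  18.5]
-0.16 75 [-20.5   0.2  20.4]
-0.15 17 [-18.7  -4.2  19.5]
end lateral mm 0.22756128467024186 along -118.94066891027664
```

Alignment is within about 0.5 mm. I descend to slot height and insert in stages.

Emit:
{"op": "move_arm", "data": {"motion": [[[-0.1, 0, 3], 0], [[-0.1, 0, 5], 0], [[-0.1, 0, 6], 0], [[-0.1, 0, 6], 0], [[-0.1, 0, 6], 0], [[-0.1, 0, 6], 0]]}}

```text
t: 6.42
tcp_pos: [0.548, 0.2574, 0.0523]
tcp_rot: [1.975, 2.442, 0.003]
contact_force: [0.9, 0.0, -1.2]
gripper_width: 0.0322
grip_force: 25.0
```

```bash
python3 -c "
from h import *
go(.5466,.259,.0512,102.1)"
```

```text
t 6.42 pos [0.548  0.2574 0.0523] yaw 102.09 q [0.38 0.15 1.5  0.   1.49 0.17] F [ 0.9  0.  -1.2]
shift cm [ 0.18 -0.1   0.11] turn -0.0002
```

Emit:
{"op": "move_arm", "data": {"motion": [[[-0.5, -0.08, 0.1], 0], [[-1.5, -0.08, 0.1], 0], [[-2.5, -0.08, 0.1], 0], [[-3.5, -0.08, 0.1], 0], [[-4.5, -0.08, 0.1], 0], [[-5, -0.08, 0.1], 0], [[-5, -0.08, 0.1], 0]]}}

```text
t: 7.3
tcp_pos: [0.5572, 0.2077, 0.0502]
tcp_rot: [1.976, 2.442, 0.0]
contact_force: [0.2, -0.3, -0.5]
gripper_width: 0.032
grip_force: 25.0
```

```bash
python3 -c "
from h import *
go(.5466,.259,.0512,102.1)"
```

```text
t 7.3 pos [0.5572 0.2077 0.0502] yaw 102.05 q [ 0.3   0.12  1.54 -0.    1.48  0.09] F [ 0.2 -0.3 -0.5]
shift cm [ 5.24  0.03 -0.1 ] turn -0.0009
```

Emit:
{"op": "move_arm", "data": {"motion": [[[-1, 0.03, -0.06], 0], [[-2, 0.03, -0.06], 0], [[-3, 0.03, -0.06], 0], [[-4, 0.03, -0.06], 0], [[-5, 0.03, -0.06], 0], [[-5, 0.03, -0.06], 0]]}}

```text
t: 8.05
tcp_pos: [0.568, 0.1585, 0.0507]
tcp_rot: [1.977, 2.442, -0.0]
contact_force: [-0.8, 0.1, -0.3]
gripper_width: 0.0319
grip_force: 25.0
```

```bash
python3 -c "
from h import *
go(.5466,.259,.0512,102.1)"
```

```text
t 8.05 pos [0.568  0.1585 0.0507] yaw 102.02 q [ 0.21  0.11  1.55 -0.    1.48  0.  ] F [-0.8  0.1 -0.3]
shift cm [10.28 -0.   -0.05] turn -0.0014
```

Emit:
{"op": "move_arm", "data": {"motion": [[[-1, 0, 0], 0], [[-2, 0, 0], 0], [[-2.7, 0, 0], 0], [[-2.7, 0, 0], 0], [[-2.7, 0, 0], 0]]}}

```text
t: 8.68
tcp_pos: [0.5735, 0.133, 0.0508]
tcp_rot: [-1.975, -2.443, -0.0]
contact_force: [0.2, 0.5, -0.7]
gripper_width: 0.032
grip_force: 25.0
```

```bash
python3 - <<'E'
from h import *
go(.5466,.259,.0512,102.1)
s=cam('scene')
b=cv2.resize(s['img'][125:225,245:385],None,fx=5,fy=5,interpolation=cv2.INTER_CUBIC)[...,::-1]
cv2.imwrite('pics/g3.png',b)
E
```

```text
t 8.68 pos [0.5735 0.133  0.0508] yaw 102.09 q [ 0.17  0.11  1.55  0.    1.48 -0.04] F [ 0.2  0.5 -0.7]
shift cm [ 1.288e+01  1.000e-02 -4.000e-02] turn -0.0002
```

View pics/g3.png

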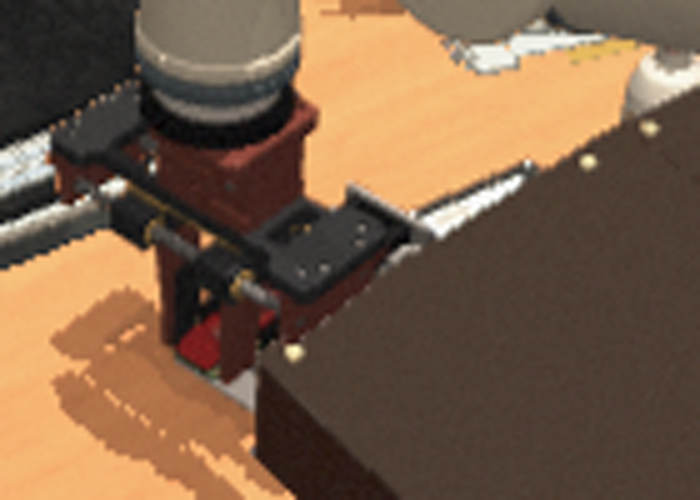

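The module's outer end (red, crop (205,345)) sits in the fingers just outside the mouth. I open only part-way because the case is close, then back off, close and push.

Emit:
{"op": "move_arm", "data": {"motion": [[[0, 0, 0], 0], [[0, 0, 0], 0], [[0, 0, 0], 0], [[1, 0, 0], 0], [[2, 0, 0], 0], [[3, 0, 0], 0], [[3.5, 0, 0], 0], [[3.5, 0, 0], 0]], "grip": 0.45}}

```text
t: 9.72
tcp_pos: [0.566, 0.1677, 0.0507]
tcp_rot: [1.974, 2.444, -0.0]
contact_force: [0.9, -0.0, 0.0]
gripper_width: 0.0481
grip_force: 0.0
```

Emit:
{"op": "move_arm", "data": {"motion": [[[0, 0, 0], 0], [[0, 0, 0], 0], [[0, 0, 0], 0], [[0, 0, 0], 0], [[0, 0, 0], 0], [[0, 0, 0], 0]], "grip": 1}}

```text
t: 10.48
tcp_pos: [0.5662, 0.1671, 0.0507]
tcp_rot: [1.975, 2.443, 0.0]
contact_force: [0.1, 0.3, 0.3]
gripper_width: 0.0001
grip_force: 0.0
```

```bash
python3 - <<'E'
from h import *
go(.5466,.259,.0512,102.1)
d=cam('top')
b=cv2.resize(d['img'][165:245,245:385],None,fx=5,fy=5,interpolation=cv2.INTER_CUBIC)[...,::-1]
cv2.imwrite('pics/g4.png',b)
E
```

```text
t 10.47 pos [0.5662 0.1671 0.0507] yaw 102.09 q [0.23 0.11 1.55 0.   1.48 0.02] F [0.1 0.3 0.3]
shift cm [ 9.39  0.01 -0.05] turn -0.0002
```

View pics/g4.png

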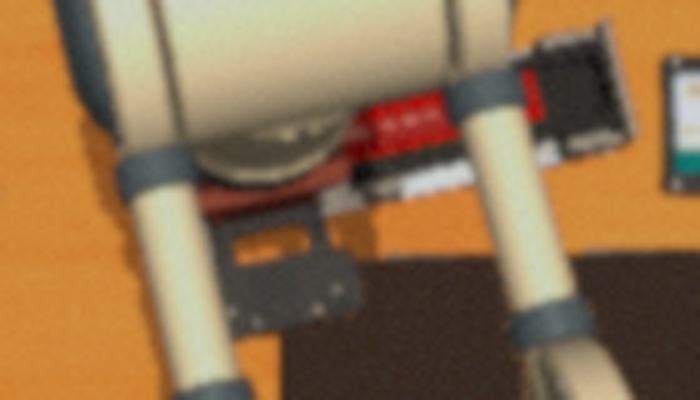

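The module (red) lies under the lips, with its inner end at crop (545,95) and about 25 mm left to the stop. The fingertips are closed behind it. I push.

Emit:
{"op": "move_arm", "data": {"motion": [[[-1, 0, 0], 0], [[-1.6, 0, 0], 0], [[-2.2, 0, 0], 0], [[-2.8, 0, 0], 0], [[-3.3, 0, 0], 0], [[-3.3, 0, 0], 0], [[-3.3, 0, 0], 0]]}}

```text
t: 11.4
tcp_pos: [0.5731, 0.1349, 0.0507]
tcp_rot: [-1.975, -2.443, 0.0]
contact_force: [0.6, -0.5, 0.5]
gripper_width: 0.0007
grip_force: 0.0
```

```bash
python3 -c "
from h import *
go(.5466,.259,.0512,102.1)"
```

```text
t 11.4 pos [0.5731 0.1349 0.0507] yaw 102.09 q [ 0.17  0.11  1.55  0.    1.48 -0.04] F [ 0.6 -0.5  0.5]
shift cm [ 1.269e+01  1.000e-02 -5.000e-02] turn -0.0002
```

Emit:
{"op": "move_arm", "data": {"motion": [[[-0.2, 0, 0], 0], [[-0.4, 0, 0], 0], [[-0.6, 0, 0], 0], [[-0.6, 0, 0], 0]]}}

```text
t: 11.9
tcp_pos: [0.5744, 0.1288, 0.0507]
tcp_rot: [1.975, 2.443, -0.0]
contact_force: [-0.2, -0.6, 0.0]
gripper_width: 0.0004
grip_force: 0.0
```

Emit:
{"op": "move_arm", "data": {"motion": [[[-0.15, 0, 0], 0], [[-0.3, 0, 0], 0], [[-0.3, 0, 0], 0]]}}

```text
t: 12.28
tcp_pos: [0.5747, 0.1271, 0.0508]
tcp_rot: [-1.974, -2.442, -0.002]
contact_force: [-1.5, 5.9, 0.2]
gripper_width: 0.0006
grip_force: 2.7
```

```bash
python3 - <<'E'
from h import *
go(.5466,.259,.0512,102.1)
d=cam('top')
a=cv2.resize(d['img'][165:215,295:395],None,fx=6,fy=6,interpolation=cv2.INTER_CUBIC)[...,::-1]
s=cam('scene')
b=cv2.resize(s['img'][155:220,265:365],None,fx=6,fy=6,interpolation=cv2.INTER_CUBIC)[:300,:,::-1]
cv2.imwrite('pics/g5.png',np.vstack([a,b]))
E
```

```text
t 12.28 pos [0.5747 0.1271 0.0508] yaw 102.12 q [ 0.16  0.11  1.55  0.    1.48 -0.05] F [-1.5  5.9  0.2]
shift cm [13.49  0.02 -0.02] turn 0.0004
```

View pics/g5.png

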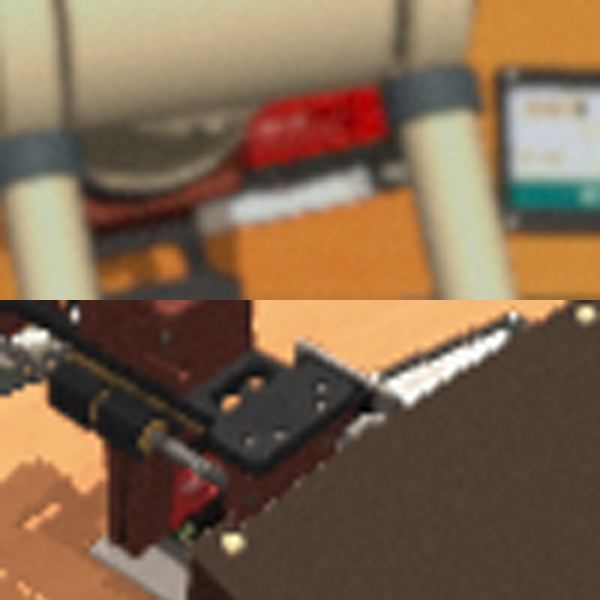

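Force has risen to 6 N, so the module has met the stop or nearly so. I press a little harder to confirm.

Emit:
{"op": "move_arm", "data": {"motion": [[[-0.15, 0, 0], 0], [[-0.3, 0, 0], 0], [[-0.3, 0, 0], 0], [[-0.3, 0, 0], 0]]}}

```text
t: 12.88
tcp_pos: [0.5748, 0.1268, 0.0508]
tcp_rot: [-1.969, -2.441, -0.006]
contact_force: [-2.4, 13.1, 1.4]
gripper_width: 0.0001
grip_force: 6.7
```

Emit:
{"op": "move_arm", "data": {"motion": [[[1, 0, 0], 0], [[3, 0, 0], 0], [[5, 0, -2], 0], [[8, 0, -6], 0], [[12, 0, -8], 0], [[14, 0, -8], 0], [[14, 0, -8], 0], [[14, 0, -8], 0]], "grip": 0}}

```text
t: 13.88
tcp_pos: [0.5459, 0.259, 0.1292]
tcp_rot: [-1.975, -2.442, 0.004]
contact_force: [0.5, 0.6, -0.5]
gripper_width: 0.077
grip_force: 0.0
```

```bash
python3 - <<'E'
from h import *
d=cam('top'); np.savez('top2.npz',**d)
img=d['img']
b=cv2.resize(img[165:215,295:395],None,fx=6,fy=6,interpolation=cv2.INTER_CUBIC)[...,::-1]
cv2.imwrite('pics/g6.png',b)
roi=np.zeros(img.shape[:2],bool); roi[168:212,300:380]=1
V=img.max(-1); hsv=cv2.cvtColor(img,cv2.COLOR_RGB2HSV)
red=roi&((hsv[...,0]<7)|(hsv[...,0]>172))&(hsv[...,1]>140)&(V>90)
o=np.array([.5911,.0545]); ax=np.array([np.cos(np.radians(102.1)),np.sin(np.radians(102.1))]); n=np.array([-ax[1],ax[0]])
for nm,m,h in (('red',red,.037),('dark',roi&(V<75),.041),('nonwood',roi&(np.ptp(img.astype(int),axis=-1)<60)&~red,.041)):
    p=np.array([ray(d,u,v,h)[:2] for v,u in np.argwhere(m)])-o
    print(nm,len(p),'along',(np.percentile(p@ax,[0.5,99.5])*1000).round(1),'lat',(np.percentile(p@n,[1,50,99])*1000).round(1), cv2.minAreaRect((p*1000).astype(np.float32)))
go(.5911,.0545,.15,102.1)
P=cloud(d)
for y in (0,.02,.04,.06,.08,.1):
    k=(abs(P[...,1]-y)<.006)&(P[...,0]>.47)&(P[...,0]<.53)&(P[...,2]>.07)
    print(y,k.sum(),P[k][:,2].mean().round(4),P[k][:,0].max().round(4))
E
```

```text
red 613 along [-69.4  61.2] lat [-15.7  -1.3  12.2] ((2.4601564407348633, -3.5264816284179688), (28.895593643188477, 132.3350372314453), 12.346162796020508)
dark 232 along [-72.6  58.9] lat [-20.7  15.4  22.5] ((0.5294723510742188, -20.53540802001953), (50.433692932128906, 159.07460021972656), 12.665373802185059)
nonwood 1012 along [-100.9   98.7] lat [-25.4  16.7  44.2] ((-6.307132720947266, -3.6827011108398438), (81.16656494140625, 199.9647216796875), 6.621936798095703)
t 13.93 pos [0.546  0.2588 0.1293] yaw 102.03 q [ 0.39  0.11  1.41 -0.    1.63  0.18] F [-0.3  0.4  0.2]
shift cm [-20.92   0.14  -2.05] turn -0.0012
0 119 0.1096 0.5158
0.02 115 0.1064 0.5154
0.04 111 0.1027 0.5145
0.06 119 0.0991 0.5151
0.08 120 0.0958 0.5155
0.1 115 0.0923 0.5156
```

View pics/g6.png

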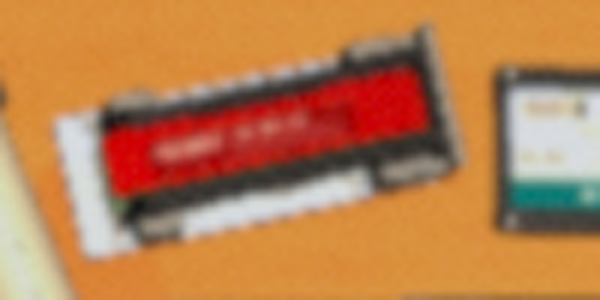

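The module lies home, from the closed end at crop (425,95) to just outside the mouth at (108,160). I go above the carrier, shifted about 12 mm toward the mouth to clear the sloping case.

```bash
python3 -c "
from h import *
go(.5889,.0648,.13,102.2)"
```

```text
t 13.93 pos [0.546  0.2588 0.1293] yaw 102.03 q [ 0.39  0.11  1.41 -0.    1.63  0.18] F [-0.3  0.4  0.2]
shift cm [-19.87   0.15  -0.05] turn -0.003
```

Emit:
{"op": "move_arm", "data": {"motion": [[[-4, 0.1, 0], 0], [[-9, 0.1, 0], 0], [[-14, 0.1, 0], 0], [[-18, 0.1, 0], 0], [[-19.8, 0.1, 0], 0], [[-19.8, 0.1, 2], 0], [[-19.8, 0.1, 3], 0], [[-19.8, 0.1, 3], 0], [[-19.8, 0.1, 3], 0]], "grip": 0}}

```text
t: 15.05
tcp_pos: [0.5886, 0.0677, 0.1008]
tcp_rot: [-1.973, -2.444, -0.0]
contact_force: [0.3, -0.1, 0.2]
gripper_width: 0.088
grip_force: 0.0
```

```bash
python3 -c "
from h import *
go(.5889,.0648,.05,102.2)"
```

```text
t 15.05 pos [0.5886 0.0677 0.1008] yaw 102.17 q [ 0.06  0.09  1.48  0.    1.57 -0.16] F [ 0.3 -0.1  0.2]
shift cm [-0.29 -0.04  5.08] turn -0.0005
```

Emit:
{"op": "move_arm", "data": {"motion": [[[-0.2, 0, 2], 0], [[-0.2, 0, 3.5], 0], [[-0.2, 0, 4.6], 0], [[-0.2, 0, 5.1], 0], [[-0.2, 0, 5.1], 0], [[-0.2, 0, 5.1], 0]]}}

```text
t: 15.8
tcp_pos: [0.5895, 0.0647, 0.0504]
tcp_rot: [1.975, 2.442, 0.001]
contact_force: [0.7, -0.5, -0.5]
gripper_width: 0.0877
grip_force: 0.0
```

```bash
python3 -c "
from h import *
go(.5889,.0648,.05,102.2)"
```

```text
t 15.8 pos [0.5895 0.0647 0.0504] yaw 102.09 q [ 0.05  0.12  1.54  0.    1.48 -0.16] F [ 0.7 -0.5 -0.5]
shift cm [ 0.02 -0.06  0.04] turn -0.0019
```

Emit:
{"op": "move_arm", "data": {"motion": [[[0, 0, 0.1], 0], [[0, 0, 0.1], 0], [[0, 0, 0.1], 0], [[0, 0, 0.1], 0], [[0, 0, 0.1], 0], [[0, 0, 0.1], 0], [[0, 0, 0.1], 0], [[0, 0, 0.1], 0]], "grip": 1, "force": 40}}

```text
t: 16.8
tcp_pos: [0.5891, 0.0647, 0.0488]
tcp_rot: [-1.975, -2.443, -0.0]
contact_force: [-0.2, -0.1, 0.7]
gripper_width: 0.0414
grip_force: 40.0
```

Emit:
{"op": "move_arm", "data": {"motion": [[[0, 0, -0.2], 0], [[0, 0, -0.6], 0], [[0, 0, -1.2], 0], [[0, 0, -2], 0], [[0, 0, -2.8], 0], [[0, 0, -3.5], 0], [[0, 0, -4], 0], [[0, 0, -4.2], 0], [[0, 0, -4.2], 0]]}}

```text
t: 17.92
tcp_pos: [0.5891, 0.0647, 0.0907]
tcp_rot: [-1.975, -2.443, 0.0]
contact_force: [-1.1, 1.4, -1.9]
gripper_width: 0.0416
grip_force: 40.0
```

```bash
python3 - <<'E'
from h import *
go(.5889,.0648,.223,102.2); print(r.state()['moment'],r.state()['gripper_width'])
d=cam('top'); s=cam('scene')
a=cv2.resize(d['img'][155:215,285:395],None,fx=5,fy=5,interpolation=cv2.INTER_CUBIC)[:300,:550,::-1]
b=cv2.resize(s['img'][130:190,260:370],None,fx=5,fy=5,interpolation=cv2.INTER_CUBIC)[:300,:550,::-1]
cv2.imwrite('pics/g7.png',np.vstack([a,b]))
E
```

```text
t 17.93 pos [0.5891 0.0647 0.0907] yaw 102.09 q [ 0.05  0.09  1.49 -0.    1.55 -0.16] F [-1.1  1.4 -1.9]
shift cm [ 1.000e-02 -2.000e-02 -1.323e+01] turn -0.0019
[-0.02397703 -0.08634655 -0.02767786] 0.04161307022610191
```

View pics/g7.png

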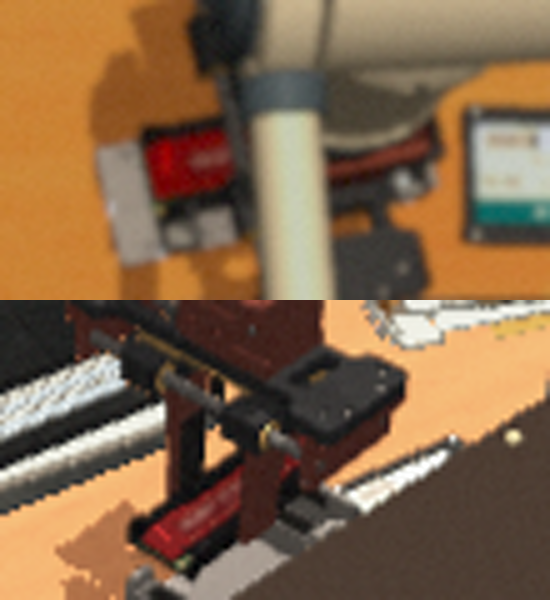

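The carrier is held level above the cradle, with the module still inside (lower half, mouth at (165,545)). I lift the rest of the way smoothly.

Emit:
{"op": "move_arm", "data": {"motion": [[[0, 0, -0.4], 0], [[0, 0, -1.2], 0], [[0, 0, -2.6], 0], [[0, 0, -4.4], 0], [[0, 0, -6.4], 0], [[0, 0, -8.4], 0], [[0, 0, -10.4], 0], [[0, 0, -11.8], 0], [[0, 0, -12.7], 0], [[0, 0, -13.1], 0]]}}

```text
t: 19.27
tcp_pos: [0.5892, 0.0647, 0.2221]
tcp_rot: [1.975, 2.443, 0.0]
contact_force: [0.3, -0.5, -2.4]
gripper_width: 0.042
grip_force: 40.0
```

Emit:
{"op": "move_arm", "data": {"motion": [[[0, 0, 0], 0], [[0, 0, 0], 0], [[0, 0, 0], 0], [[0, 0, 0], 0], [[0, 0, 0], 0], [[0, 0, 0], 0]]}}

```text
t: 20.02
tcp_pos: [0.5891, 0.0647, 0.2217]
tcp_rot: [-1.975, -2.443, 0.0]
contact_force: [0.1, 1.3, -1.5]
gripper_width: 0.0415
grip_force: 40.0
```

```bash
python3 - <<'E'
from h import *
d=cam('top'); P=cloud(d); img=d['img']; hsv=cv2.cvtColor(img,cv2.COLOR_RGB2HSV)
m=((hsv[...,0]<7)|(hsv[...,0]>172))&(hsv[...,1]>150)&(hsv[...,2]>90)&(P[...,2]>.17)&(P[...,2]<.24)
q=P[m]; o=np.array([.5889,.0648]); ax=np.array([np.cos(np.radians(102.1)),np.sin(np.radians(102.1))])
a=(q[:,:2]-o)@ax
print(m.sum(),'outer end along from TCP',np.percentile(a,[1,50,99]).round(4)); 
if len(a)>20: print('slope dz/da',np.polyfit(a,q[:,2],1))
go(.5889,.0648,.223,102.1); print(r.state()['dq'].round(4),r.state()['gripper_width'],r.state()['grip_force'])
E
```

```text
193 outer end along from TCP [0.0113 0.034  0.0499]
slope dz/da [0.01504767 0.20841961]
t 20.07 pos [0.5891 0.0647 0.2218] yaw 102.09 q [ 0.05  0.07  1.29  0.    1.78 -0.16] F [ 0.1  0.4 -2.7]
shift cm [ 0.02 -0.02 -0.12] turn -0.0002
[ 0.0004 -0.0001  0.0006 -0.0004 -0.0009  0.0001] 0.04143355866728404 39.9774706363678
```

```bash
python3 -c "
from bench import r
print(r.job_done())"
```

```text
the job is handed in; nothing more can be done
None
```

The module was pushed home against the end stop, and the job is handed in with the loaded carrier held level and still about 20 cm above the desk; no verdict came back. I saw no contact with the other items but did not measure their positions again.

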